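Load the bench food warmer and switch it on

ROBOT

A 6-joint arm with a two-finger parallel gripper is mounted at the origin on the work surface. World frame = base frame: x ahead of the robot, y to its left, z up, the work surface at z = 0. Lengths are in m, angles in rad, forces in N, time in s.
With the tool pointing down it reaches from about 0.275 to 0.85 m from the base axis. Payload 5.2 kg.
Tool frame: the origin (TCP) lies at the very end of the fingers, on their centre line; the grasp point (between the pads) lies 19 mm behind it; y points along the fingers, x is the direction in which the jaws open and shut, and the axes are right-handed (so a half turn about y gives the same grasp; the last joint's range is limited). The gripper opens to 85 mm and grips with 20 to 120 N. Pads are 22 mm wide; open, the fingers measure 114 mm over their backs; the gripper's body (76 mm by 85 mm) begins 54 mm behind the grasp point. The pads swing forward as they close: fully open they stand 13 mm farther back than shut.
Start: joints at [1.131, 0.259, 1.535, -0, 1.348, -0.203], TCP at [0.129, 0.535, 0.231] pointing down, gripper open.
Joint ranges: [-3.14, 3.14], [-0.91, 2.08], [0.19, 2.58], [-1.22, 4.36], [0.22, 2.71], [-3.12, 3.12]. Speed limits (rad/s): [2.57, 2.57, 3.14, 3.14, 3.14, 3.14].

INTERFACE

Orientations are given as a 3x3 rotation matrix whose columns are the frame's x, y, z axes.
In Python, from workcell import get_state, read_camera, camera_model, job_done gives the robot as it stands.
- The arm moves only by the tool drive_tool, never from a script. Its argument "rows" is a list of rows, each an object with "linear": the shift along the tool's x, y, z in mm, a list of three; "dr": the turn, a rotation vector about the tool's x, y, z in rad, a list of three; "hand": the finger opening in mm, from 0 to 85.4. In form: [{"linear": [x, y, z], "dr": [rx, ry, rz], "hand": hand}, ...]. A call has 1 to 12 rows; each row is the pose to reach, as a shift and turn from the pose measured when the call began, along the tool's axes at that moment; what a row does not reach only later rows make up. A row lasts 1/10 s, in which the tool goes at most 50 mm and 8.59 degrees, less where a joint would pass 70% of its speed; a pose out of reach is approached as far as the arm can. A call with a gripper value outside its range is refused whole. The fingers move at their own pace and stop on an object; "squeeze" is the grip in N (left out, the last holds). Time passes only in rows, so rows that repeat a pose let the fingers close. It gives the time, the measured TCP pose, the force and the opening at its end, in the units of the state.
- get_state(): the state, without advancing time (a new reading comes with each control period).
- read_camera(name): name is "scene" or "top" or "wrist"; returns the picture (384x512x3 uint8, red, green, blue); there is no depth.
- camera_model(name): a dict with "vfov" (degrees; the focal length in pixels is half the picture's height over the tangent of half this angle, whatever the lens; pixels are square), "cx", "cy" (the principal point, pixels), "cam_to_world" (4x4, takes a point from camera to world coordinates). Camera axes: x right, y down, z forward; pixel columns grow to the right and rows downward; lengths in m; the calibration is good to about 2 mm. The wrist camera is an equidistant fisheye: a pixel r from the principal point sees the ray r / f radians off the axis. A picture is of the moment at which its call begins: read the wrist's pose just before it. camera_model takes no time and is no camera call; for the wrist camera it gives the pose at the moment of the call.
- job_done(): hands the job in, once; it reports no verdict.
The state is a dict: "t": time; "joints": joint angles; "joint_vel": joint speeds; "effort": joint torques, N m; "ee_pos": TCP position; "ee_rot": TCP orientation; "force": force on the tool from outside, world axes, zero at the start; "ft_torque": the same for the moment, N m; "gripper_width": finger opening in m.
Only numpy, scipy, OpenCV 4.12 (cv2) and the standard library are available. Lean on these libraries where they do the work, as an engineer would, in place of code of your own. Each camera call takes 0.05 s, during which the arm holds its last target.

TASK

Load the bench food warmer: move the three lidded sauce tins from the tray into the warmer, each upright into the compartment that matches its length and fully down on the compartment's floor; set them down, do not drop them. Once all three are in, turn the rotary switch clockwise fully to on. Leave the bowl and the jar where they are.

Things in the scene. Friction and masses are not known exactly. Their poses are not given: they have to be found in the camera images.
- tin_small_mid (a point): centre of the small lidded tin: plain rectangular stainless tin 64 long (x) x 56 wide (y) x 50 high, with a black grip bar centred on its flat lid, 44 long (x) x 12 thick (y) x 30 tall; 80 mm overall, rigid, 0.13 to 0.37 kg, same either way round. Point: on the upright centre line, 40 mm above the underside, 10 below the lid's top, 25 below the grip bar's middle; z up
- tin_medium_mid (a point): centre of the medium lidded tin: plain rectangular stainless tin 86 long (x) x 56 wide (y) x 50 high, with a black grip bar centred on its flat lid, 44 long (x) x 12 thick (y) x 30 tall; 80 mm overall, rigid, 0.13 to 0.37 kg, same either way round. Point: on the upright centre line, 40 mm above the underside, 10 below the lid's top, 25 below the grip bar's middle; z up
- tin_large_mid (a point): centre of the large lidded tin: plain rectangular stainless tin 108 long (x) x 56 wide (y) x 50 high, with a black grip bar centred on its flat lid, 44 long (x) x 12 thick (y) x 30 tall; 80 mm overall, rigid, 0.13 to 0.37 kg, same either way round. Point: on the upright centre line, 40 mm above the underside, 10 below the lid's top, 25 below the grip bar's middle; z up
- pocket_small_floor (a point): centre of the floor of the warmer's compartment for the small tin: a straight-sided rectangular pocket 76 long (x) x 68 wide (y) x 38 deep, so 6 mm free on each side of its tin. The floor is 18 mm above the table; x runs along the length, away from the warmer's front wall, z up
- pocket_medium_floor (a point): centre of the floor of the warmer's compartment for the medium tin: a straight-sided rectangular pocket 98 long (x) x 68 wide (y) x 38 deep, so 6 mm free on each side of its tin. The floor is 18 mm above the table; x runs along the length, away from the warmer's front wall, z up
- pocket_large_floor (a point): centre of the floor of the warmer's compartment for the large tin: a straight-sided rectangular pocket 120 long (x) x 68 wide (y) x 38 deep, so 6 mm free on each side of its tin. The floor is 18 mm above the table; x runs along the length, away from the warmer's front wall, z up
- warmer: bench food warmer: fixed low steel housing 148 (x) x 262 (y) mm, 56 high to the divider tops; origin under its centre. Three pockets of different length lie side by side along y at 78 mm pitch, in any order; all start at the front (-x) wall, and the rest behind them is closed by a flat steel blanking plate
- switch_grip (a point): middle of the switch handle: black bar 42 long (x) x 14 thick (y), from 23 mm below to 7 mm above the point on a 44 mm disc on top of a fixed grey box (64 x 64 x 50 mm). The point is on the upright turning axis, 87 mm above the table; x runs along the bar and turns with it, z up. A white line marks the bar's pointing (-x) end
- switch (a joint): angle of the switch handle: 0 is off (pointing end at the box's front, towards the robot), 1.047 rad (60 degrees) is fully on, at a hard stop; it grows as the handle turns clockwise seen from above. Light friction (about 0.06 N m), stays where it is left
- tray: fixed shallow metal tray, 170 (x) x 320 (y) mm, rim 12 mm high, floor 4 mm thick, on which the tins stand upright side by side at the start; origin under its centre
- bowl: bystander: loose steel bowl, 110 mm across, 50 high; origin under its centre
- jar: bystander: loose amber jar with steel cap, 64 mm across, 100 high; origin under its centre
Not all that is in view belongs to the job. What is shaped like the part that bears tin_medium_mid but red is not meant. Leave any blue look-alike of the part that bears tin_large_mid alone.

How it is judged:
On the way, in this order (a step that is already met when the one before it is completed fails the run):
1. all three tins are down in their matching compartments while the switch is still off (below 0.35 rad) (horizontal distance between tin_small_mid and pocket_small_floor below 0.011 m and z of tin_small_mid in the frame of pocket_small_floor between 0.036 and 0.044 m and angle between each of tin_small_mid, tin_medium_mid, tin_large_mid's own z axis and vertical below 0.07 rad and horizontal distance between tin_medium_mid and pocket_medium_floor below 0.011 m and z of tin_medium_mid in the frame of pocket_medium_floor between 0.036 and 0.044 m and horizontal distance between tin_large_mid and pocket_large_floor below 0.011 m and z of tin_large_mid in the frame of pocket_large_floor between 0.036 and 0.044 m and value of joint switch below 0.35 rad), for 0.2 s.
2. the switch is turned on (beyond 0.95 rad) (value of joint switch above 0.95 rad), for 0.2 s.
At the end, for the whole second after the job is handed in: Each tin stands in its matching compartment, its centre within 11 mm of the compartment's centre seen from above, within 4 mm of fully down, upright within 0.07 rad and at rest, and the switch is on (0.95 rad or more; the stop is at 1.047) (horizontal distance between tin_small_mid and pocket_small_floor below 0.011 m and z of tin_small_mid in the frame of pocket_small_floor between 0.036 and 0.044 m and angle between each of tin_small_mid, tin_medium_mid, tin_large_mid's own z axis and vertical below 0.07 rad and horizontal distance between tin_medium_mid and pocket_medium_floor below 0.011 m and z of tin_medium_mid in the frame of pocket_medium_floor between 0.036 and 0.044 m and horizontal distance between tin_large_mid and pocket_large_floor below 0.011 m and z of tin_large_mid in the frame of pocket_large_floor between 0.036 and 0.044 m and value of joint switch above 0.95 rad and linear speed of each of tin_small, tin_medium, tin_large below 0.02 m/s); the robot touches nothing.
It fails at once if a tin is dropped or knocked over: it moves faster than 0.7 m/s while the fingers do not hold it, or tips by more than 35 degrees ((linear speed of tin_small above 0.7 m/s and contact force between the fingers and tin_small below 0.3 N) or angle between any of tin_small_mid, tin_medium_mid, tin_large_mid's own z axis and vertical above 0.6 rad or (linear speed of tin_medium above 0.7 m/s and contact force between the fingers and tin_medium below 0.3 N) or (linear speed of tin_large above 0.7 m/s and contact force between the fingers and tin_large below 0.3 N)).
It fails at once if the bowl or the jar is moved by more than 30 mm (distance of any of bowl, jar from where it was at the start of the episode above 0.03 m).
It also fails if it takes over 72 s, if anything falls off the work surface, if the arm or the gripper's body presses on something with over 40 N, if the wrist force passes 120 N, or if a joint passes its speed limit or range.

## Working session

There is one attempt and no reset: what is moved stays moved. The work goes in short steps, Python scripts to look and compute and a tool call to move; the robot and the scene stay as the last step left them, time stands still between calls to the robot, and variables do not carry over. Pictures are saved under pics/ and viewed, and the job is handed in when it is done.

Besides the shell and the picture viewer there is one more tool, called after ">>>" as a command line: name --argument value ..., lists and objects as JSON in quotes. drive_tool: Moves the arm, as the interface text tells. Its arguments: {"type":"object","properties":{"rows":{"type":"array"},"squeeze":{"type":"number"}},"required":["rows"]}

```bash
mkdir -p pics
python3 - <<'E'
from workcell import *
import cv2,numpy as np
s=get_state();print(s)
for n in ("scene","top","wrist"):
    m=camera_model(n);print(n,m)
    cv2.imwrite(f"pics/{n}0.png",read_camera(n)[:,:,::-1])
E
```

```text
{'t': 0.0, 'joints': array([ 1.13121747e+00,  2.59332273e-01,  1.53611527e+00, -3.37407916e-06,
        1.34798574e+00, -2.02804902e-01]), 'joint_vel': array([-8.72998736e-04,  2.66370014e-05,  8.45148078e-04,  2.00133485e-03,
       -1.25619468e-03,  9.28890149e-04]), 'effort': array([ 4.14487772e-05, -4.46023786e+01, -2.90569836e+01, -1.77233733e-04,
        1.17483837e-02,  8.34834879e-06]), 'ee_pos': array([0.12875935, 0.53416207, 0.23046755]), 'ee_rot': array([[ 2.34566384e-01, -7.80317023e-04, -9.72099790e-01],
       [ 9.72098430e-01, -1.66704196e-03,  2.34567394e-01],
       [-1.80356807e-03, -9.99998306e-01,  3.67512947e-04]]), 'force': array([ 0.95106716,  0.47723892, -0.44880506]), 'ft_torque': array([-0.04006085, -0.01341249, -0.04291745]), 'gripper_width': 0.08539412984036904}
scene {'vfov': 44.29467987671136, 'cx': 245.6324854183872, 'cy': 196.97550099246925, 'cam_to_world': array([[ 0.21450973,  0.81896426, -0.53224348,  1.12265947],
       [ 0.97672069, -0.17902235,  0.11818498, -0.07809092],
       [ 0.0015058 , -0.54520505, -0.83830137,  0.97642656],
       [ 0.    
[... 232 characters left out ...]

       [-9.97270125e-01,  7.23453777e-02, -1.47798841e-02,
         5.39895437e-02],
       [-2.89016385e-05, -2.00544233e-01, -9.79684648e-01,
         1.20830094e+00],
       [ 0.00000000e+00,  0.00000000e+00,  0.00000000e+00,
         1.00000000e+00]])}
wrist {'vfov': 65.70646984690485, 'cx': 256.3244159604049, 'cy': 189.18304516090566, 'cam_to_world': array([[ 2.34585193e-01,  9.26371918e-01,  2.94626639e-01,
         5.30560900e-02],
       [ 9.72095280e-01, -2.23319006e-01, -7.18288840e-02,
         5.53442653e-01],
       [-7.44532953e-04,  3.03255158e-01, -9.52909101e-01,
         3.72802143e-01],
       [ 0.00000000e+00,  0.00000000e+00,  0.00000000e+00,
         1.00000000e+00]])}
```

View pics/scene0.png

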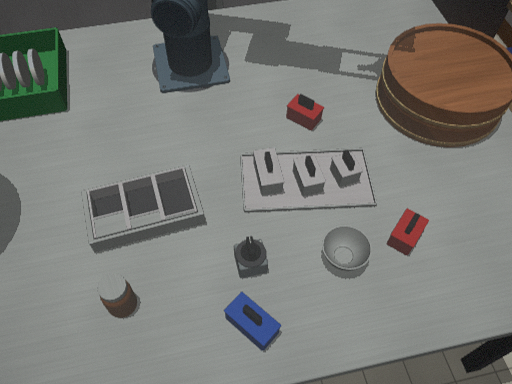

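View pics/top0.png

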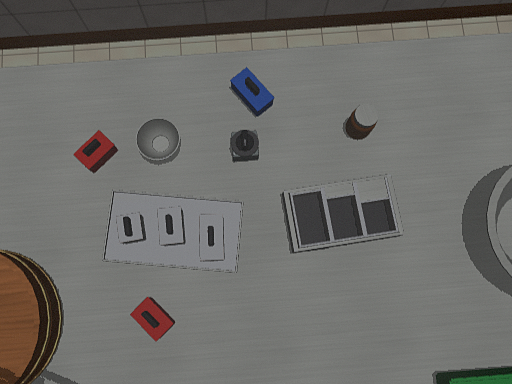

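View pics/wrist0.png

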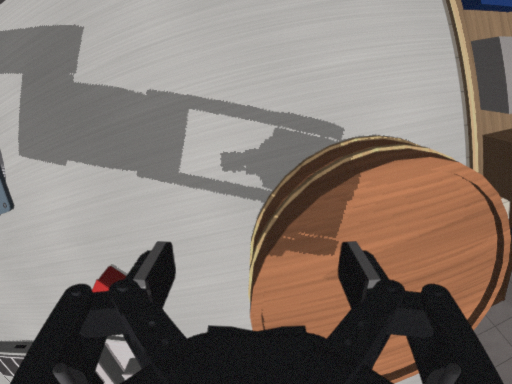

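The tray (top ≈ (175,232)) holds three stainless tins: small (130,228), medium (171,225) and large (211,236). The red (95,150), red (153,317) and blue (252,90) look-alikes stand outside it and are to be left. The warmer is at (342,213). Next I'll enlarge crops of these.

Run:
```python
import cv2
t=cv2.imread("pics/top0.png");s=cv2.imread("pics/scene0.png")
def c(im,x,y,w,h,k,n): cv2.imwrite(f"pics/{n}.png",cv2.resize(im[y:y+h,x:x+w],None,fx=k,fy=k,interpolation=cv2.INTER_CUBIC))
c(t,100,185,150,95,5,"tA");c(t,275,165,135,95,5,"tB");c(t,220,120,50,50,10,"tC")
c(s,235,140,145,80,5,"sA");c(s,75,160,140,95,5,"sB");c(s,225,230,50,50,10,"sC")
```

```text
(no output)
```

View pics/tA.png

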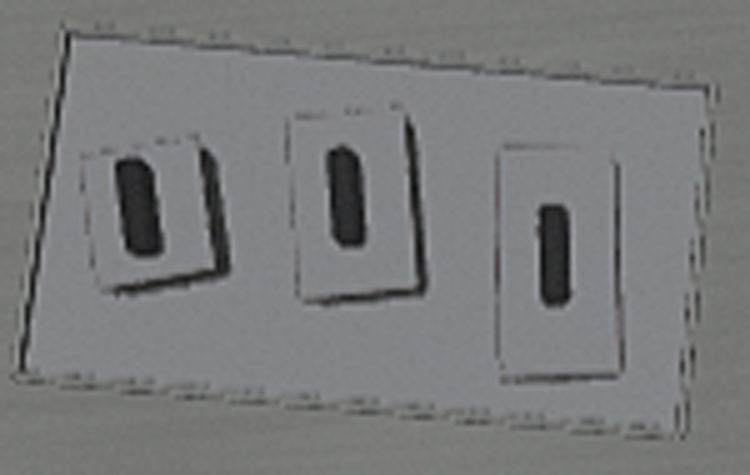

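View pics/tB.png

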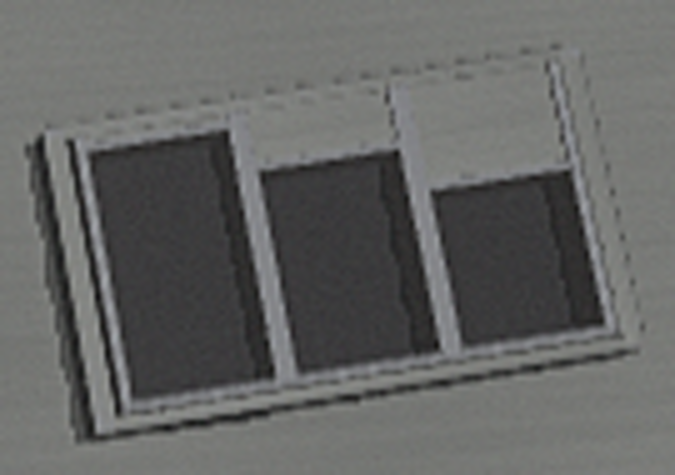

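View pics/tC.png

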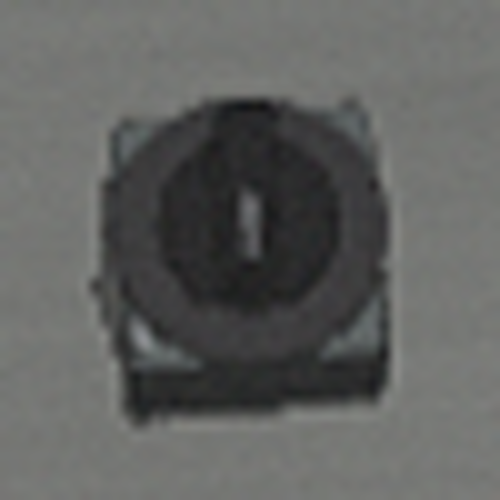

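View pics/sA.png

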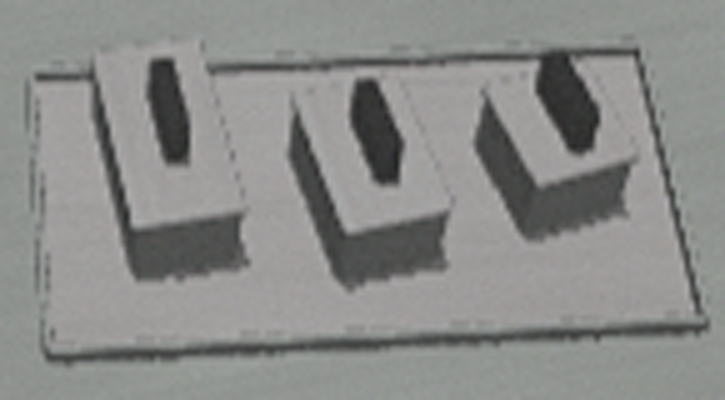

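View pics/sB.png

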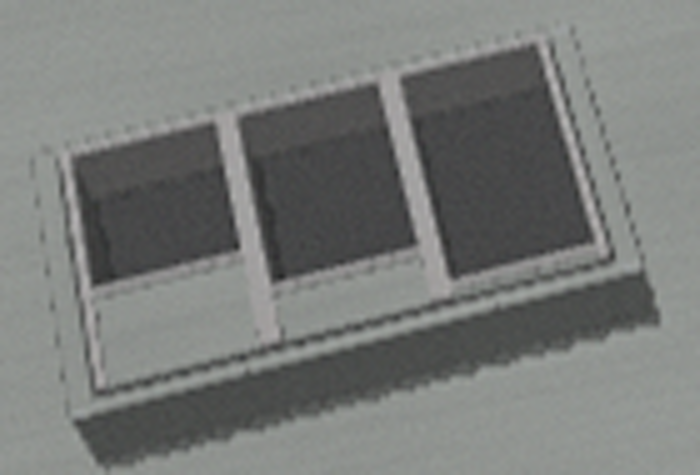

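View pics/sC.png

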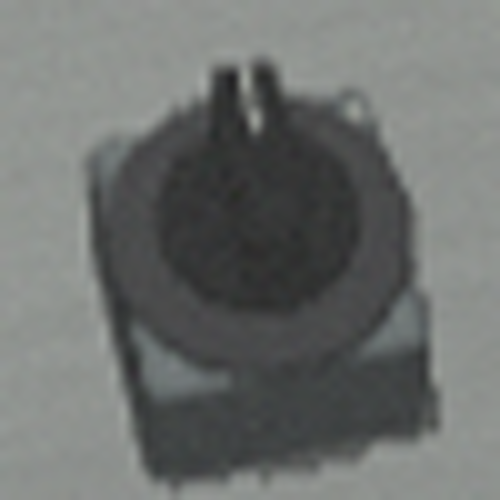

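```bash
cat > h.py <<'E'
from workcell import *
import numpy as np,cv2
from scipy.optimize import least_squares
M={n:camera_model(n) for n in("scene","top")}
def proj(n,P):
    m=M[n];T=np.linalg.inv(m["cam_to_world"]);f=192/np.tan(np.radians(m["vfov"]/2))
    c=P@T[:3,:3].T+T[:3,3];return np.c_[m["cx"]+f*c[:,0]/c[:,2],m["cy"]+f*c[:,1]/c[:,2]]
def uncrop(p,x0,y0,k): return (np.array(p,float)+.5)/k-.5+[x0,y0]
# corner order (+x,+y),(+x,-y),(-x,-y),(-x,+y)
def rect(p,L,W):
    x,y,z,a=p;c,s=np.cos(a),np.sin(a)
    q=np.array([[L,W],[L,-W],[-L,-W],[-L,W]])/2
    return np.c_[x+q@[c,-s],y+q@[s,c],np.full(4,z)]
def fit(name,L,W,top,scene,z0):
    f=lambda p:np.r_[(proj("top",rect(p,L,W))-top).ravel(),(proj("scene",rect(p,L,W))-scene).ravel()]
    r=least_squares(f,[.45,0,z0,0]);print(name,"xyz mm",(r.x[:3]*1e3).round(1),"yaw deg",np.degrees(r.x[3]).round(1),"rms px",np.sqrt((r.fun**2).mean()).round(2))
    return r.x
E
cat > fit1.py <<'E'
from h import *
A=lambda p:uncrop(p,100,185,5);B=lambda p:uncrop(p,275,165,5)
# scene given TL,TR,BR,BL => (-x,-y),(-x,+y),(+x,+y),(+x,-y) -> reorder
def S(p,x0,y0): return uncrop([p[2],p[3],p[0],p[1]],x0,y0,5)
fit("small",.064,.056,A([(82,155),(197,137),(215,270),(105,292)]),S([(487,90),(585,62),(635,158),(540,187)],235,140),.05)
fit("medium",.086,.056,A([(288,117),(402,107),(418,290),(300,300)]),S([(292,97),(408,78),(450,208),(345,237)],235,140),.05)
fit("large",.108,.056,A([(498,148),(612,148),(620,375),(500,380)]),S([(97,52),(200,40),(242,212),(135,230)],235,140),.05)
for n,L,t,s in [("Plarge",.12,[(88,152),(230,130),(275,378),(130,400)],[(400,75),(543,43),(597,243),(453,280)]),
 ("Pmed",.098,[(258,170),(403,150),(440,352),(298,375)],[(237,117),(380,83),(417,247),(272,282)]),
 ("Psmall",.076,[(432,190),(573,170),(610,328),(460,348)],[(73,157),(215,122),(242,252),(92,288)])]:
    fit(n,L,.068,B(t),S(s,75,160),.05)
E
python3 fit1.py
```

```text
small xyz mm [494.1 314.9  49.9] yaw deg 6.2 rms px 0.66
medium xyz mm [491.9 219.9  49.9] yaw deg 0.9 rms px 0.64
large xyz mm [457.2 125.5  49.5] yaw deg -2.7 rms px 0.51
Plarge xyz mm [ 485.3 -109.7   54.8] yaw deg 4.3 rms px 0.42
Pmed xyz mm [ 480.7 -189.3   54.4] yaw deg 4.4 rms px 0.37
Psmall xyz mm [ 476.1 -268.3   53.7] yaw deg 4.3 rms px 0.45
```

```bash
cat >> h.py <<'E'
from scipy.spatial.transform import Rotation as Ro
def Rt(yaw): # tool pointing down, tool x at world angle yaw (deg)
    a=np.radians(yaw);x=np.array([np.cos(a),np.sin(a),0]);y=np.array([0,0,-1.]);return np.c_[x,y,np.cross(x,y)]
def plan(*targets):
    s=get_state();p,R=np.array(s["ee_pos"]),np.array(s["ee_rot"]);print("t",s["t"],"tcp",(p*1e3).round(1),"yaw",np.degrees(np.arctan2(R[1,0],R[0,0])).round(1),"w",s["gripper_width"],"F",s["force"].round(1))
    for x,y,z,yaw in targets:
        print((x,y,z,yaw),"lin",(R.T@(np.array([x,y,z])-p*1e3)).round(1),"dr",Ro.from_matrix(R.T@Rt(yaw)).as_rotvec().round(3))
E
cat > fit2.py <<'E'
from h import *
B=lambda p:uncrop(p,275,165,5)
def S(p,x0,y0): return uncrop([p[2],p[3],p[0],p[1]],x0,y0,5)
D=[(.12,78,[(88,152),(230,130),(275,378),(130,400)],[(400,75),(543,43),(597,243),(453,280)]),
 (.098,0,[(258,170),(403,150),(440,352),(298,375)],[(237,117),(380,83),(417,247),(272,282)]),
 (.076,-78,[(432,190),(573,170),(610,328),(460,348)],[(73,157),(215,122),(242,252),(92,288)])]
def ctr(p,L,dy):
    x,y,z,a=p;u=L/2-.06;v=dy*1e-3;c,s=np.cos(a),np.sin(a);return [x+u*c-v*s,y+u*s+v*c,z,a]
def f(p):
    o=[]
    for L,dy,t,s in D:
        r=rect(ctr(p,L,dy),L,.068);o+=[(proj("top",r)-B(t)).ravel(),(proj("scene",r)-S(s,75,160)).ravel()]
    return np.concatenate(o)
for zz in (None,.056):
    r=least_squares((f if zz is None else (lambda q:f([q[0],q[1],zz,q[3]]))),[.48,-.19,.05,0])
    print(zz,np.sqrt((r.fun**2).mean()),np.degrees(r.x[3]))
    for L,dy,_,_ in D: print(np.array(ctr(r.x,L,dy)[:3])*1e3)
E
python3 fit2.py
python3 -c "
from h import *
plan((310,425,240,88),(494,315,190,96.2))"
```

```text
None 0.4561416266252207 4.580370990430151
[ 485.51085102 -110.43620649   54.47074695]
[ 480.77486149 -189.06552928   54.47074695]
[ 476.03887196 -267.69485208   54.47074695]
0.056 0.4888096703552966 4.579888294543097
[ 485.82826067 -110.21281564   49.968344  ]
[ 481.09160872 -188.84209854   49.968344  ]
[ 476.35495676 -267.47138143   49.968344  ]
t 0.15 tcp [128.8 534.3 230.7] yaw 76.4 w 0.0854263162061534 F [ 1.1 -0.3  0.4]
(310, 425, 240, 88) lin [ -63.8   -9.3 -201.7] dr [-0.    -0.202 -0.001]
(494, 315, 190, 96.2) lin [-127.5   40.7 -406.4] dr [-0.001 -0.345 -0.001]
```

>>> drive_tool --rows '[{"linear": [-16,-2,-50],"dr": [0,-0.05,0],"hand": 45},{"linear": [-32,-5,-100],"dr": [0,-0.1,0],"hand": 45},{"linear": [-48,-7,-150],"dr": [0,-0.15,0],"hand": 45},{"linear": [-64,-9,-202],"dr": [0,-0.2,0],"hand": 45},{"linear": [-80,0,-250],"dr": [0,-0.25,0],"hand": 45},{"linear": [-95,12,-300],"dr": [0,-0.3,0],"hand": 45},{"linear": [-110,25,-350],"dr": [0,-0.345,0],"hand": 45},{"linear": [-122,36,-390],"dr": [0,-0.345,0],"hand": 45},{"linear": [-127.5,40.7,-406],"dr": [0,-0.345,0],"hand": 45},{"linear": [-127.5,40.7,-406],"dr": [0,-0.345,0],"hand": 45},{"linear": [-127.5,40.7,-406],"dr": [0,-0.345,0],"hand": 45},{"linear": [-127.5,40.7,-406],"dr": [0,-0.345,0],"hand": 45}]' --squeeze 50

```text
t: 1.35
ee_pos: [0.4927, 0.3156, 0.1901]
ee_rot: [[-0.109, -0.001, -0.994], [0.994, -0.001, -0.109], [-0.001, -1.0, 0.001]]
force: [-0.7, -0.0, 0.1]
gripper_width: 0.0451
```

```bash
cat >> h.py <<'E'
def wproj(P,m):
    T=np.linalg.inv(m["cam_to_world"]);f=192/np.tan(np.radians(m["vfov"]/2))
    c=np.atleast_2d(P)@T[:3,:3].T+T[:3,3];r=np.hypot(c[:,0],c[:,1]);th=np.arctan2(r,c[:,2])
    return np.c_[m["cx"]+f*th*c[:,0]/r,m["cy"]+f*th*c[:,1]/r]
def wray(px,m):
    f=192/np.tan(np.radians(m["vfov"]/2));d=np.array(px,float)-[m["cx"],m["cy"]];r=np.hypot(*d);th=r/f
    T=m["cam_to_world"];return T[:3,3],T[:3,:3]@np.r_[np.sin(th)*d/r,np.cos(th)]
def wrist(name):
    import pickle
    m=camera_model("wrist");im=read_camera("wrist")[:,:,::-1];cv2.imwrite(f"pics/{name}.png",im);pickle.dump(m,open(f"pics/{name}.pkl","wb"));return im,m
E
python3 -c "
from h import *
im,m=wrist('w1');plan((494,315,70,96.2))
im=im.copy()
for P in rect((.494,.315,.054,np.radians(6.2)),.064,.056): cv2.circle(im,tuple(int(v) for v in wproj(P,m)[0].round()),2,(0,255,0),1)
for P in rect((.494,.315,.084,np.radians(6.2)),.044,.012): cv2.circle(im,tuple(int(v) for v in wproj(P,m)[0].round()),2,(0,0,255),1)
cv2.imwrite('pics/w1o.png',im)"
```

```text
t 1.4 tcp [492.6 315.9 190.4] yaw 96.3 w 0.04512942324735168 F [ 0.   0.3 -0.5]
(494, 315, 70, 96.2) lin [ -0.9 120.4  -1.4] dr [-0.001  0.001 -0.001]
```

View pics/w1o.png

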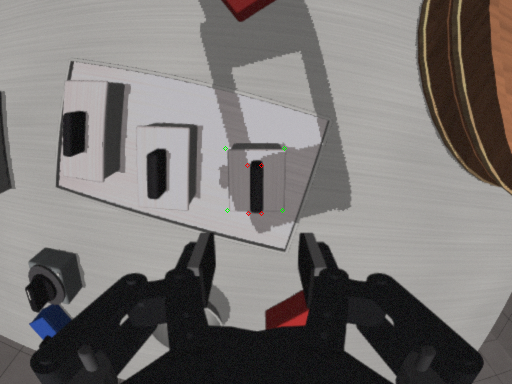

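Wrist view: the small tin's lid corners (228,149)–(283,210) and bar (250–264,160–212) match the prediction within about 2 px, so I'm descending.

>>> drive_tool --rows '[{"linear": [-1,40,-1],"dr": [0,0,0],"hand": 45},{"linear": [-1,75,-1.4],"dr": [0,0,0],"hand": 45},{"linear": [-1,105,-1.4],"dr": [0,0,0],"hand": 45},{"linear": [-1,122,-1.4],"dr": [0,0,0],"hand": 45},{"linear": [-1,130,-1.4],"dr": [0,0,0],"hand": 45},{"linear": [-1,131,-1.4],"dr": [0,0,0],"hand": 45},{"linear": [-1,131,-1.4],"dr": [0,0,0],"hand": 20},{"linear": [-1,131,-1.4],"dr": [0,0,0],"hand": 5},{"linear": [-1,131,-1.4],"dr": [0,0,0],"hand": 5},{"linear": [-1,131,-1.4],"dr": [0,0,0],"hand": 5},{"linear": [-1,131,-1.4],"dr": [0,0,0],"hand": 5},{"linear": [-1,131,-1.4],"dr": [0,0,0],"hand": 5}]' --squeeze 60

```text
t: 2.6
ee_pos: [0.495, 0.3155, 0.061]
ee_rot: [[-0.109, 0.002, -0.994], [0.994, 0.001, -0.109], [0.0, -1.0, -0.002]]
force: [-0.1, 1.1, 6.2]
gripper_width: 0.0106
```

```bash
python3 -c "
from h import *
wrist('w2');plan((494,315,170,96.2),(486,125,170,95),(478,-130,170,95),(476.5,-267.5,150,94.5))"
```

```text
t 2.65 tcp [495.  315.5  61. ] yaw 96.3 w 0.010878653188553682 F [-1.1  0.7  5.9]
(494, 315, 170, 96.2) lin [  -0.4 -109.     0.8] dr [0.002 0.001 0.   ]
(486, 125, 170, 95) lin [-188.4 -109.1   29.5] dr [0.002 0.022 0.   ]
(478, -130, 170, 95) lin [-441.  -109.3   65.3] dr [0.002 0.022 0.   ]
(476.5, -267.5, 150, 94.5) lin [-577.5  -89.4   81.9] dr [0.002 0.031 0.   ]
```

View pics/w2.png

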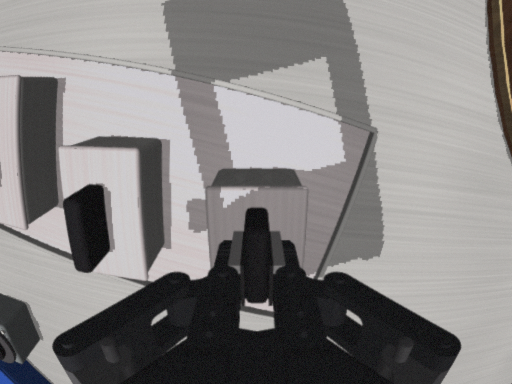

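>>> drive_tool --rows '[{"linear": [0,-8,1],"dr": [0,0,0],"hand": 5},{"linear": [0,-25,1],"dr": [0,0,0],"hand": 5},{"linear": [0,-50,1],"dr": [0,0,0],"hand": 5},{"linear": [0,-80,1],"dr": [0,0,0],"hand": 5},{"linear": [0,-104,1],"dr": [0,0,0],"hand": 5},{"linear": [-5,-112,1],"dr": [0,0,0],"hand": 5},{"linear": [-20,-112,3],"dr": [0,0.005,0],"hand": 5},{"linear": [-45,-112,7],"dr": [0,0.01,0],"hand": 5},{"linear": [-75,-112,12],"dr": [0,0.015,0],"hand": 5}]'

```text
t: 3.55
ee_pos: [0.4895, 0.238, 0.1709]
ee_rot: [[-0.095, -0.001, -0.995], [0.995, -0.001, -0.095], [-0.001, -1.0, 0.001]]
force: [0.7, -0.7, -2.0]
gripper_width: 0.0109
```

```bash
python3 -c "
from h import *
plan((478,-130,170,95),(476.5,-267.5,150,94.5))"
```

```text
t 3.55 tcp [489.5 238.  170.9] yaw 95.4 w 0.010855208235283834 F [ 0.7 -0.7 -2. ]
(478, -130, 170, 95) lin [-365.2    1.2   46.4] dr [-0.001  0.008 -0.001]
(476.5, -267.5, 150, 94.5) lin [-501.9   21.3   61. ] dr [-0.001  0.017 -0.001]
```

>>> drive_tool --rows '[{"linear": [-45,0,6],"dr": [0,0,0],"hand": 5},{"linear": [-92,0,12],"dr": [0,0,0],"hand": 5},{"linear": [-140,0,18],"dr": [0,0,0],"hand": 5},{"linear": [-188,0,24],"dr": [0,0.005,0],"hand": 5},{"linear": [-236,0,30],"dr": [0,0.008,0],"hand": 5},{"linear": [-284,0,36],"dr": [0,0.01,0],"hand": 5},{"linear": [-332,0,42],"dr": [0,0.012,0],"hand": 5},{"linear": [-380,0,48],"dr": [0,0.015,0],"hand": 5},{"linear": [-428,0,53],"dr": [0,0.017,0],"hand": 5},{"linear": [-465,0,57],"dr": [0,0.017,0],"hand": 5},{"linear": [-490,0,60],"dr": [0,0.017,0],"hand": 5},{"linear": [-502,0,61],"dr": [0,0.017,0],"hand": 5}]'

```text
t: 4.75
ee_pos: [0.4743, -0.2699, 0.1693]
ee_rot: [[-0.074, -0.004, -0.997], [0.997, 0.001, -0.074], [0.001, -1.0, 0.004]]
force: [0.2, -0.0, -2.4]
gripper_width: 0.0109
```

```bash
python3 -c "
from h import *
im,m=wrist('w3');plan((477,-267.5,125,94.6),(477,-267.5,76,94.6))
im=im.copy()
for c,L in (((476.3,-267.5),.076),((481,-189),.098),((485.7,-110.3),.12)):
  for P in rect((c[0]/1e3,c[1]/1e3,.056,np.radians(4.6)),L,.068): cv2.circle(im,tuple(int(v) for v in wproj(P,m)[0].round()),2,(0,255,0),1)
cv2.imwrite('pics/w3o.png',im)"
```

```text
t 4.8 tcp [ 474.8 -270.6  169.5] yaw 94.3 w 0.010427853432111516 F [ 0.1 -2.6 -2.8]
(477, -267.5, 125, 94.6) lin [ 2.9 44.5 -2.6] dr [-0.004 -0.006  0.   ]
(477, -267.5, 76, 94.6) lin [ 2.9 93.5 -2.8] dr [-0.004 -0.006  0.   ]
```

View pics/w3o.png

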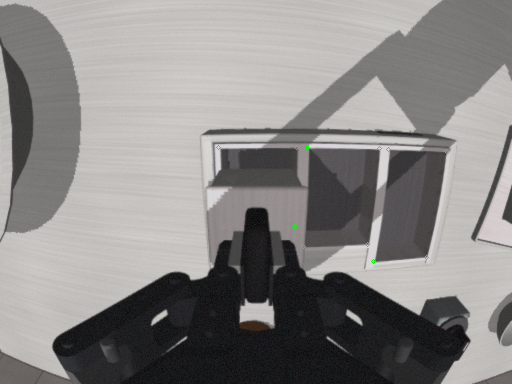

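The wrist view confirms the pocket corners match my model: small TL (219,147), medium TL (308,147) and large TL (388,150). Lowering now.

>>> drive_tool --rows '[{"linear": [2.9,15,-2.7],"dr": [-0.004,-0.006,0],"hand": 5},{"linear": [2.9,35,-2.7],"dr": [-0.004,-0.006,0],"hand": 5},{"linear": [2.9,50,-2.7],"dr": [-0.004,-0.006,0],"hand": 5},{"linear": [2.9,58,-2.7],"dr": [-0.004,-0.006,0],"hand": 5},{"linear": [2.9,66,-2.7],"dr": [-0.004,-0.006,0],"hand": 5},{"linear": [2.9,74,-2.7],"dr": [-0.004,-0.006,0],"hand": 5},{"linear": [2.9,82,-2.7],"dr": [-0.004,-0.006,0],"hand": 5},{"linear": [2.9,88,-2.7],"dr": [-0.004,-0.006,0],"hand": 5},{"linear": [2.9,91,-2.7],"dr": [-0.004,-0.006,0],"hand": 5},{"linear": [2.9,91,-2.7],"dr": [-0.004,-0.006,0],"hand": 5}]'

```text
t: 5.8
ee_pos: [0.4767, -0.2674, 0.0781]
ee_rot: [[-0.081, -0.0, -0.997], [0.997, 0.001, -0.081], [0.001, -1.0, 0.0]]
force: [-0.4, -0.2, -1.5]
gripper_width: 0.0107
```

```bash
python3 -c "
from h import *
plan((477,-267.5,75,94.6))"
```

```text
t 5.8 tcp [ 476.7 -267.4   78.1] yaw 94.6 w 0.010696889824950304 F [-0.4 -0.2 -1.5]
(477, -267.5, 75, 94.6) lin [-0.1  3.1 -0.3] dr [-0.     0.     0.001]
```

Still hanging (−2 N), and contact is expected near z 75. I'll creep down.

>>> drive_tool --rows '[{"linear": [0,1.5,0],"dr": [0,0,0],"hand": 5},{"linear": [0,2.5,0],"dr": [0,0,0],"hand": 5},{"linear": [0,3.5,0],"dr": [0,0,0],"hand": 5},{"linear": [0,4.2,0],"dr": [0,0,0],"hand": 5},{"linear": [0,4.2,0],"dr": [0,0,0],"hand": 5},{"linear": [0,4.2,0],"dr": [0,0,0],"hand": 5}]'

```text
t: 6.4
ee_pos: [0.4768, -0.2675, 0.075]
ee_rot: [[-0.081, 0.0, -0.997], [0.997, 0.0, -0.081], [-0.0, -1.0, -0.0]]
force: [-2.8, 1.0, 5.4]
gripper_width: 0.0109
```

>>> drive_tool --rows '[{"linear": [0,0,0],"dr": [0,0,0],"hand": 16},{"linear": [0,0,0],"dr": [0,0,0],"hand": 25},{"linear": [0,0,0],"dr": [0,0,0],"hand": 40},{"linear": [0,0,0],"dr": [0,0,0],"hand": 40},{"linear": [0,-10,0],"dr": [0,0,0],"hand": 40},{"linear": [0,-30,0],"dr": [0,0,0],"hand": 45},{"linear": [0,-65,0],"dr": [0,0,0],"hand": 45},{"linear": [0,-95,0],"dr": [0,0,0],"hand": 45},{"linear": [0,-105,0],"dr": [0,0,0],"hand": 45}]'

```text
t: 7.3
ee_pos: [0.4783, -0.2688, 0.1841]
ee_rot: [[-0.081, 0.005, -0.997], [0.997, -0.004, -0.081], [-0.005, -1.0, -0.005]]
force: [0.6, -0.0, 0.5]
gripper_width: 0.0449
```

```bash
python3 -c "
from h import *
wrist('w4');plan((492,219,185,91),(492,219,90,91))"
```

```text
t 7.35 tcp [ 478.4 -268.8  184.1] yaw 94.6 w 0.04511561512820627 F [ 0.3 -1.5  1.8]
(492, 219, 185, 91) lin [485.1  -2.9 -53. ] dr [ 0.005  0.063 -0.005]
(492, 219, 90, 91) lin [485.5  92.1 -52.6] dr [ 0.005  0.063 -0.005]
```

View pics/w4.png

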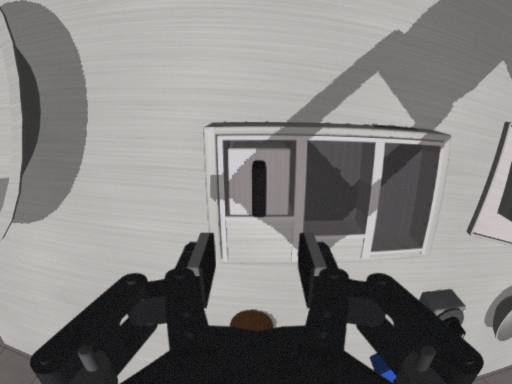

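The small tin is seated with its lid at (228–290,148–216) and gaps all round. Next, the medium tin.

>>> drive_tool --rows '[{"linear": [40,-1,-4],"dr": [0.005,0.01,-0.005],"hand": 45},{"linear": [88,-1,-9],"dr": [0.005,0.02,-0.005],"hand": 45},{"linear": [137,-1,-15],"dr": [0.005,0.03,-0.005],"hand": 45},{"linear": [186,-2,-20],"dr": [0.005,0.04,-0.005],"hand": 45},{"linear": [235,-2,-26],"dr": [0.005,0.05,-0.005],"hand": 45},{"linear": [284,-2,-31],"dr": [0.005,0.06,-0.005],"hand": 45},{"linear": [333,-3,-36],"dr": [0.005,0.063,-0.005],"hand": 45},{"linear": [382,-3,-42],"dr": [0.005,0.063,-0.005],"hand": 45},{"linear": [430,-3,-47],"dr": [0.005,0.063,-0.005],"hand": 45},{"linear": [465,-3,-51],"dr": [0.005,0.063,-0.005],"hand": 45},{"linear": [485,-3,-53],"dr": [0.005,0.063,-0.005],"hand": 45},{"linear": [485,-3,-53],"dr": [0.005,0.063,-0.005],"hand": 45}]'

```text
t: 8.55
ee_pos: [0.4909, 0.2214, 0.1837]
ee_rot: [[-0.022, -0.002, -1.0], [1.0, 0.001, -0.022], [0.001, -1.0, 0.002]]
force: [0.2, 0.2, 0.1]
gripper_width: 0.0451
```

```bash
python3 -c "
from h import *
im,m=wrist('w5');plan((492,219.5,61,91))
im=im.copy()
for a in ((.492,.2195,.054,np.radians(1),.086,.056),(.492,.2195,.084,np.radians(1),.044,.012),(.457,.1255,.054,np.radians(-2.7),.108,.056),(.457,.1255,.084,np.radians(-2.7),.044,.012)):
  for P in rect(a[:4],*a[4:]): cv2.circle(im,tuple(int(v) for v in wproj(P,m)[0].round()),2,(0,255,0),1)
cv2.imwrite('pics/w5o.png',im)"
```

```text
t 8.6 tcp [491.  219.8 183.7] yaw 91.2 w 0.04526208822623903 F [ 0.5 -0.4  1.1]
(492, 219.5, 61, 91) lin [ -0.3 122.7  -1.2] dr [-0.002  0.003 -0.   ]
```

View pics/w5o.png

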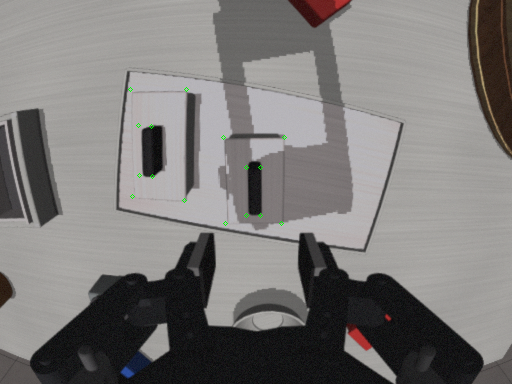

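>>> drive_tool --rows '[{"linear": [0,35,-1],"dr": [0,0.003,0],"hand": 45},{"linear": [0,70,-1],"dr": [0,0.003,0],"hand": 45},{"linear": [0,100,-1],"dr": [0,0.003,0],"hand": 45},{"linear": [0,115,-1],"dr": [0,0.003,0],"hand": 45},{"linear": [0,122,-1],"dr": [0,0.003,0],"hand": 45},{"linear": [0,123,-1],"dr": [0,0.003,0],"hand": 45},{"linear": [0,123,-1],"dr": [0,0.003,0],"hand": 20},{"linear": [0,123,-1],"dr": [0,0.003,0],"hand": 5},{"linear": [0,123,-1],"dr": [0,0.003,0],"hand": 5},{"linear": [0,123,-1],"dr": [0,0.003,0],"hand": 5},{"linear": [0,123,-1],"dr": [0,0.003,0],"hand": 5},{"linear": [0,123,-1],"dr": [0,0.003,0],"hand": 5}]'

```text
t: 9.8
ee_pos: [0.4928, 0.2198, 0.062]
ee_rot: [[-0.018, 0.001, -1.0], [1.0, -0.0, -0.018], [-0.0, -1.0, -0.001]]
force: [-0.3, -0.9, 6.3]
gripper_width: 0.0109
```

```bash
python3 -c "
from h import *
plan((492,219.5,171,91),(481.5,-189,171,94.6))"
```

```text
t 9.8 tcp [492.8 219.8  62. ] yaw 91.0 w 0.010861802842038774 F [-0.3 -0.9  6.3]
(492, 219.5, 171, 91) lin [  -0.3 -109.     0.7] dr [ 0.001  0.    -0.   ]
(481.5, -189, 171, 94.6) lin [-408.6 -108.9   18.5] dr [ 0.001 -0.062 -0.   ]
```

>>> drive_tool --rows '[{"linear": [0,-8,0],"dr": [0,0,0],"hand": 5},{"linear": [0,-25,0],"dr": [0,0,0],"hand": 5},{"linear": [0,-55,0],"dr": [0,0,0],"hand": 5},{"linear": [0,-88,0],"dr": [0,0,0],"hand": 5},{"linear": [-10,-106,1],"dr": [0,-0.005,0],"hand": 5},{"linear": [-35,-109,2],"dr": [0,-0.01,0],"hand": 5},{"linear": [-75,-109,4],"dr": [0,-0.015,0],"hand": 5},{"linear": [-120,-109,6],"dr": [0,-0.02,0],"hand": 5},{"linear": [-168,-109,8],"dr": [0,-0.03,0],"hand": 5},{"linear": [-216,-109,10],"dr": [0,-0.04,0],"hand": 5},{"linear": [-264,-109,12],"dr": [0,-0.05,0],"hand": 5},{"linear": [-310,-109,14],"dr": [0,-0.055,0],"hand": 5}]'

```text
t: 11.0
ee_pos: [0.4835, -0.0919, 0.1712]
ee_rot: [[-0.073, 0.0, -0.997], [0.997, 0.0, -0.073], [0.0, -1.0, -0.0]]
force: [0.7, 0.3, -3.7]
gripper_width: 0.0108
```

```bash
python3 -c "
from h import *
plan((482,-189,171,94.6))"
```

```text
t 11.0 tcp [483.5 -91.9 171.2] yaw 94.2 w 0.010771182118988998 F [ 0.7  0.3 -3.7]
(482, -189, 171, 94.6) lin [-96.7   0.2   8.6] dr [ 0.    -0.007  0.   ]
```

>>> drive_tool --rows '[{"linear": [-40,0,4],"dr": [0,-0.007,0],"hand": 5},{"linear": [-70,0,6],"dr": [0,-0.007,0],"hand": 5},{"linear": [-90,0,8],"dr": [0,-0.007,0],"hand": 5},{"linear": [-96.7,0,8.6],"dr": [0,-0.007,0],"hand": 5},{"linear": [-96.7,0,8.6],"dr": [0,-0.007,0],"hand": 5},{"linear": [-96.7,12,8.6],"dr": [0,-0.007,0],"hand": 5},{"linear": [-96.7,30,8.6],"dr": [0,-0.007,0],"hand": 5},{"linear": [-96.7,42,8.6],"dr": [0,-0.007,0],"hand": 5}]'

```text
t: 11.8
ee_pos: [0.4813, -0.187, 0.1275]
ee_rot: [[-0.082, -0.002, -0.997], [0.997, 0.002, -0.082], [0.002, -1.0, 0.001]]
force: [-0.0, 0.1, -3.3]
gripper_width: 0.0107
```

```bash
python3 -c "
from h import *
wrist('w6');plan((482,-189,79,94.6))"
```

```text
t 11.85 tcp [ 480.3 -186.6  125.7] yaw 94.7 w 0.010738086508873482 F [ 0.   0.9 -4. ]
(482, -189, 79, 94.6) lin [-2.7 46.7 -1.7] dr [-0.004  0.002  0.004]
```

View pics/w6.png

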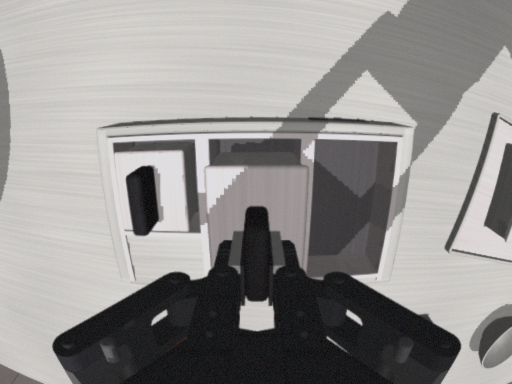

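The medium tin sits over the middle pocket, with its lid at (207–306,165–270). Lowering.

>>> drive_tool --rows '[{"linear": [-2.7,8,-1.7],"dr": [-0.004,0,0.004],"hand": 5},{"linear": [-2.7,16,-1.7],"dr": [-0.004,0,0.004],"hand": 5},{"linear": [-2.7,24,-1.7],"dr": [-0.004,0,0.004],"hand": 5},{"linear": [-2.7,32,-1.7],"dr": [-0.004,0,0.004],"hand": 5},{"linear": [-2.7,40,-1.7],"dr": [-0.004,0,0.004],"hand": 5},{"linear": [-2.7,45,-1.7],"dr": [-0.004,0,0.004],"hand": 5},{"linear": [-2.7,47,-1.7],"dr": [-0.004,0,0.004],"hand": 5},{"linear": [-2.7,48.5,-1.7],"dr": [-0.004,0,0.004],"hand": 5},{"linear": [-2.7,49.5,-1.7],"dr": [-0.004,0,0.004],"hand": 5},{"linear": [-2.7,49.5,-1.7],"dr": [-0.004,0,0.004],"hand": 5}]'

```text
t: 12.85
ee_pos: [0.4821, -0.189, 0.0764]
ee_rot: [[-0.082, 0.0, -0.997], [0.997, -0.0, -0.082], [-0.001, -1.0, -0.0]]
force: [-0.4, -0.0, -3.6]
gripper_width: 0.0108
```

>>> drive_tool --rows '[{"linear": [0,1,0],"dr": [0,0,0],"hand": 5},{"linear": [0,2,0],"dr": [0,0,0],"hand": 5},{"linear": [0,2.3,0],"dr": [0,0,0],"hand": 5},{"linear": [0,2.3,0],"dr": [0,0,0],"hand": 5},{"linear": [0,2.3,0],"dr": [0,0,0],"hand": 5}]'

```text
t: 13.35
ee_pos: [0.4824, -0.1892, 0.076]
ee_rot: [[-0.082, 0.002, -0.997], [0.997, -0.001, -0.082], [-0.002, -1.0, -0.002]]
force: [-3.8, 2.7, 11.9]
gripper_width: 0.011
```

Firm contact at z 76.0, exactly 14 mm above the pick height, so it is on the floor. Releasing.

>>> drive_tool --rows '[{"linear": [0,0,0],"dr": [0,0,0],"hand": 10},{"linear": [0,-0.5,0],"dr": [0,0,0],"hand": 16},{"linear": [0,-0.5,0],"dr": [0,0,0],"hand": 25},{"linear": [0,-0.5,0],"dr": [0,0,0],"hand": 40},{"linear": [0,-0.5,0],"dr": [0,0,0],"hand": 40},{"linear": [0,-10,0],"dr": [0,0,0],"hand": 40},{"linear": [0,-30,0],"dr": [0,0,0],"hand": 45},{"linear": [0,-65,0],"dr": [0,0,0],"hand": 45},{"linear": [0,-95,0],"dr": [0,0,0],"hand": 45},{"linear": [0,-105,0],"dr": [0,0,0],"hand": 45}]'

```text
t: 14.35
ee_pos: [0.4839, -0.19, 0.1849]
ee_rot: [[-0.082, 0.007, -0.997], [0.997, -0.005, -0.082], [-0.005, -1.0, -0.006]]
force: [0.4, 0.4, -0.0]
gripper_width: 0.0446
```

```bash
python3 -c "
from h import *
wrist('w7');plan((457.5,125,180,87.3))"
```

```text
t 14.4 tcp [ 483.9 -190.   184.9] yaw 94.7 w 0.04495526333176025 F [ 0.6 -0.7  0.9]
(457.5, 125, 180, 87.3) lin [316.2   3.1   0.4] dr [ 0.007  0.129 -0.005]
```

View pics/w7.png

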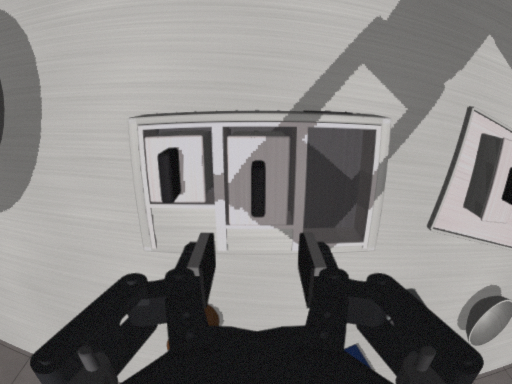

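Both tins are seated (small at (147–203), medium at (229–291)). Now the large tin.

>>> drive_tool --rows '[{"linear": [40,0,0],"dr": [0.007,0.02,-0.005],"hand": 45},{"linear": [88,1,0],"dr": [0.007,0.04,-0.005],"hand": 45},{"linear": [136,1,0],"dr": [0.007,0.06,-0.005],"hand": 45},{"linear": [184,2,0],"dr": [0.007,0.08,-0.005],"hand": 45},{"linear": [230,2,0],"dr": [0.007,0.1,-0.005],"hand": 45},{"linear": [275,3,0],"dr": [0.007,0.12,-0.005],"hand": 45},{"linear": [305,3,0],"dr": [0.007,0.129,-0.005],"hand": 45},{"linear": [316,3,0],"dr": [0.007,0.129,-0.005],"hand": 45},{"linear": [316,3,0],"dr": [0.007,0.129,-0.005],"hand": 45}]'

```text
t: 15.3
ee_pos: [0.4572, 0.1259, 0.1793]
ee_rot: [[0.044, -0.001, -0.999], [0.999, -0.0, 0.044], [-0.0, -1.0, 0.001]]
force: [-0.3, 0.0, 0.4]
gripper_width: 0.045
```

```bash
python3 -c "
from h import *
im,m=wrist('w8');plan((458,125,62,87.3))
im=im.copy()
for a in ((.4575,.1255,.054,np.radians(-2.7),.108,.056),(.4575,.1255,.084,np.radians(-2.7),.044,.012)):
  for P in rect(a[:4],*a[4:]): cv2.circle(im,tuple(int(v) for v in wproj(P,m)[0].round()),2,(0,255,0),1)
cv2.imwrite('pics/w8o.png',im)"
```

```text
t 15.35 tcp [457.6 124.7 179.4] yaw 87.4 w 0.04498009922121726 F [ 0.6 -0.4 -0.3]
(458, 125, 62, 87.3) lin [  0.4 117.4  -0.5] dr [-0.001  0.002 -0.001]
```

View pics/w8o.png

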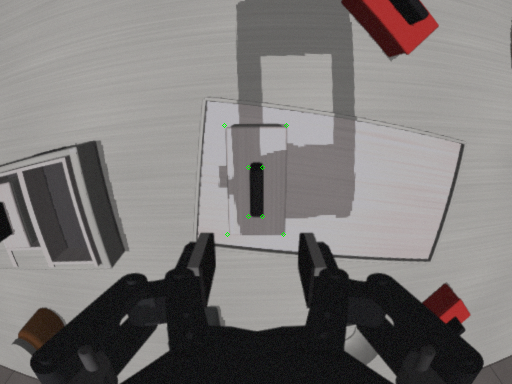

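The large tin's lid (226–287,125–235) and bar (250–263,163–216) are centred under the gripper. Grasping.

>>> drive_tool --rows '[{"linear": [0,35,-0.5],"dr": [0,0,0],"hand": 45},{"linear": [0,70,-0.5],"dr": [0,0,0],"hand": 45},{"linear": [0,97,-0.5],"dr": [0,0,0],"hand": 45},{"linear": [0,110,-0.5],"dr": [0,0,0],"hand": 45},{"linear": [0,117,-0.5],"dr": [0,0,0],"hand": 45},{"linear": [0,118,-0.5],"dr": [0,0,0],"hand": 45},{"linear": [0,118,-0.5],"dr": [0,0,0],"hand": 20},{"linear": [0,118,-0.5],"dr": [0,0,0],"hand": 5},{"linear": [0,118,-0.5],"dr": [0,0,0],"hand": 5},{"linear": [0,118,-0.5],"dr": [0,0,0],"hand": 5},{"linear": [0,118,-0.5],"dr": [0,0,0],"hand": 5},{"linear": [0,118,-0.5],"dr": [0,0,0],"hand": 5}]'

```text
t: 16.55
ee_pos: [0.4587, 0.1247, 0.0622]
ee_rot: [[0.045, 0.001, -0.999], [0.999, -0.001, 0.045], [-0.001, -1.0, -0.001]]
force: [-0.1, 0.3, 5.9]
gripper_width: 0.0107
```

```bash
python3 -c "
from h import *
plan((486.5,-110.3,172,94.6))"
```

```text
t 16.55 tcp [458.7 124.7  62.2] yaw 87.4 w 0.010687460058571989 F [-0.1  0.3  5.9]
(486.5, -110.3, 172, 94.6) lin [-233.6 -109.6  -38.3] dr [ 0.001 -0.125 -0.001]
```

>>> drive_tool --rows '[{"linear": [0,-8,0],"dr": [0,0,0],"hand": 5},{"linear": [0,-25,0],"dr": [0,0,0],"hand": 5},{"linear": [0,-55,0],"dr": [0,0,0],"hand": 5},{"linear": [0,-88,-1],"dr": [0,0,0],"hand": 5},{"linear": [-10,-106,-2],"dr": [0,-0.01,0],"hand": 5},{"linear": [-35,-110,-6],"dr": [0,-0.025,0],"hand": 5},{"linear": [-75,-110,-13],"dr": [0,-0.05,0],"hand": 5},{"linear": [-120,-110,-20],"dr": [0,-0.075,0],"hand": 5},{"linear": [-165,-110,-28],"dr": [0,-0.1,0],"hand": 5},{"linear": [-205,-110,-34],"dr": [0,-0.12,0],"hand": 5},{"linear": [-228,-110,-37.5],"dr": [0,-0.125,0],"hand": 5},{"linear": [-233.6,-110,-38.3],"dr": [0,-0.125,0],"hand": 5}]'

```text
t: 17.75
ee_pos: [0.4861, -0.1128, 0.172]
ee_rot: [[-0.077, -0.001, -0.997], [0.997, -0.001, -0.077], [-0.001, -1.0, 0.001]]
force: [-0.4, 0.7, -4.1]
gripper_width: 0.0106
```

>>> drive_tool --rows '[{"linear": [0,12,0],"dr": [0,0,0],"hand": 5},{"linear": [0,30,0],"dr": [0,0,0],"hand": 5},{"linear": [0,42,0],"dr": [0,0,0],"hand": 5}]'

```text
t: 18.05
ee_pos: [0.4847, -0.111, 0.1281]
ee_rot: [[-0.078, -0.003, -0.997], [0.997, 0.001, -0.078], [0.001, -1.0, 0.003]]
force: [-1.4, -0.1, -3.5]
gripper_width: 0.0106
```

```bash
python3 -c "
from h import *
wrist('w9');plan((486.8,-110.3,77,94.6))"
```

```text
t 18.1 tcp [ 483.8 -110.6  126.4] yaw 94.5 w 0.010722473983049378 F [-0.4 -0.1 -5. ]
(486.8, -110.3, 77, 94.6) lin [-0.1 49.4 -3.3] dr [-0.006 -0.002  0.002]
```

View pics/w9.png

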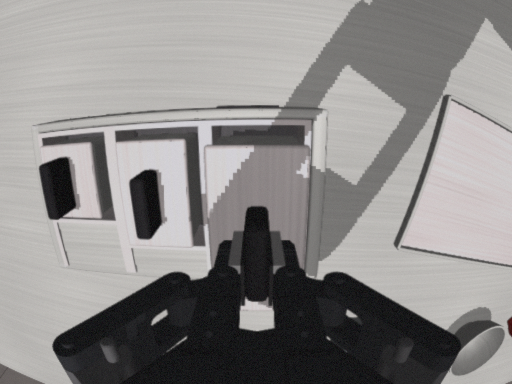

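The large tin is over the right-hand pocket, with its lid at (205–309,145–265). Lowering.

>>> drive_tool --rows '[{"linear": [0,8,-3.3],"dr": [-0.006,-0.002,0.002],"hand": 5},{"linear": [0,16,-3.3],"dr": [-0.006,-0.002,0.002],"hand": 5},{"linear": [0,24,-3.3],"dr": [-0.006,-0.002,0.002],"hand": 5},{"linear": [0,32,-3.3],"dr": [-0.006,-0.002,0.002],"hand": 5},{"linear": [0,40,-3.3],"dr": [-0.006,-0.002,0.002],"hand": 5},{"linear": [0,45,-3.3],"dr": [-0.006,-0.002,0.002],"hand": 5},{"linear": [0,47.5,-3.3],"dr": [-0.006,-0.002,0.002],"hand": 5},{"linear": [0,49,-3.3],"dr": [-0.006,-0.002,0.002],"hand": 5},{"linear": [0,50.5,-3.3],"dr": [-0.006,-0.002,0.002],"hand": 5},{"linear": [0,51,-3.3],"dr": [-0.006,-0.002,0.002],"hand": 5},{"linear": [0,51,-3.3],"dr": [-0.006,-0.002,0.002],"hand": 5}]'

```text
t: 19.2
ee_pos: [0.487, -0.1103, 0.0762]
ee_rot: [[-0.08, 0.001, -0.997], [0.997, 0.0, -0.08], [0.0, -1.0, -0.001]]
force: [-3.0, 2.0, 5.2]
gripper_width: 0.0108
```

Contact at z 76.2, which is pick height + 14. Releasing.

>>> drive_tool --rows '[{"linear": [0,0,0],"dr": [0,0,0],"hand": 16},{"linear": [0,0,0],"dr": [0,0,0],"hand": 25},{"linear": [0,0,0],"dr": [0,0,0],"hand": 40},{"linear": [0,0,0],"dr": [0,0,0],"hand": 40},{"linear": [0,-10,0],"dr": [0,0,0],"hand": 40},{"linear": [0,-30,0],"dr": [0,0,0],"hand": 45},{"linear": [0,-65,0],"dr": [0,0,0],"hand": 45},{"linear": [0,-105,0],"dr": [0,0,0],"hand": 45},{"linear": [0,-135,0],"dr": [0,0,0],"hand": 45},{"linear": [0,-145,0],"dr": [0,0,0],"hand": 45}]'

```text
t: 20.2
ee_pos: [0.4885, -0.1111, 0.2255]
ee_rot: [[-0.08, 0.007, -0.997], [0.997, -0.003, -0.08], [-0.004, -1.0, -0.007]]
force: [0.7, -0.6, 0.2]
gripper_width: 0.0449
```

```bash
cat > sw.py <<'E'
from h import *
wrist('w10')
# switch: triangulate box/disc centre and white line from top & scene crops
def ray(n,px):
    m=M[n];f=192/np.tan(np.radians(m["vfov"]/2));d=np.array([(px[0]-m["cx"])/f,(px[1]-m["cy"])/f,1]);T=m["cam_to_world"];return T[:3,3],T[:3,:3]@d
def tri(a,b):
    A=[];y=[]
    for o,d in(a,b):
        d=d/np.linalg.norm(d);P=np.eye(3)-np.outer(d,d);A.append(P);y.append(P@o)
    return np.linalg.solve(sum(A),sum(y))
T=lambda p:ray("top",uncrop(p,220,120,10));S=lambda p:ray("scene",uncrop(p,225,230,10))
print("disc",tri(T((247,227)),S((257,222)))*1e3)
for a,b in (((248,190),(258,132)),((252,258),(252,75))): print("line?",tri(T(a),S(b))*1e3)
print("boxcorners",[ (tri(T(a),S(b))*1e3).round(1) for a,b in (((118,122),(425,350)),((355,100),(145,398)))])
E
python3 sw.py
```

```text
disc [678.78341149  31.03380932  56.5396992 ]
line? [676.40307849  31.14410849  93.96343685]
line? [661.03307382  32.32709121  90.61133809]
boxcorners [array([711.1,  60.6,  45.8]), array([711. ,   0.8,  49.3])]
```

View pics/w10.png

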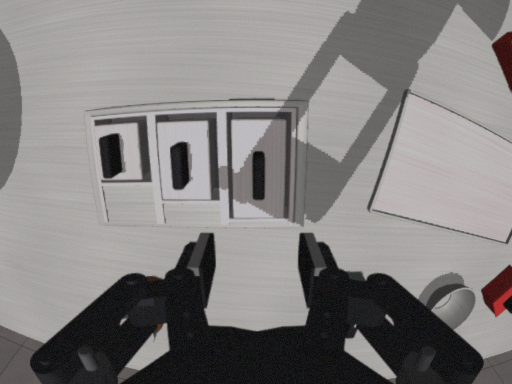

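All three tins are seated, and the switch line's height (91–94 mm) agrees with the expected 94. Moving to hover at the switch.

```bash
python3 -c "
from h import *
plan((665,31,210,87))"
```

```text
t 20.25 tcp [ 488.5 -111.   225.3] yaw 94.6 w 0.044908873142504066 F [ 0.7 -0.8  1.5]
(665, 31, 210, 87) lin [ 127.4   16.1 -187.3] dr [ 0.007  0.133 -0.003]
```

>>> drive_tool --rows '[{"linear": [20,2,-30],"dr": [0.007,0.02,-0.003],"hand": 45},{"linear": [45,5,-66],"dr": [0.007,0.05,-0.003],"hand": 45},{"linear": [70,8,-103],"dr": [0.007,0.08,-0.003],"hand": 45},{"linear": [95,12,-140],"dr": [0.007,0.11,-0.003],"hand": 45},{"linear": [115,15,-170],"dr": [0.007,0.133,-0.003],"hand": 45},{"linear": [127,16,-187],"dr": [0.007,0.133,-0.003],"hand": 45},{"linear": [127,16,-187],"dr": [0.007,0.133,-0.003],"hand": 45},{"linear": [127,16,-187],"dr": [0.007,0.133,-0.003],"hand": 45}]'

```text
t: 21.05
ee_pos: [0.6638, 0.0307, 0.2082]
ee_rot: [[0.052, -0.003, -0.999], [0.999, -0.0, 0.052], [-0.0, -1.0, 0.003]]
force: [-0.7, -0.5, 0.6]
gripper_width: 0.0453
```

```bash
python3 -c "
from h import *
im,m=wrist('w11');plan((679,31,210,87))
cv2.imwrite('pics/w11c.png',cv2.resize(im[140:260,195:325],None,fx=5,fy=5,interpolation=cv2.INTER_CUBIC))"
```

```text
t 21.1 tcp [663.6  30.1 208.8] yaw 87.0 w 0.04478124531746184 F [-0.  -1.3  0.7]
(679, 31, 210, 87) lin [  1.7  -1.2 -15.3] dr [-0.003 -0.    -0.   ]
```

View pics/w11c.png

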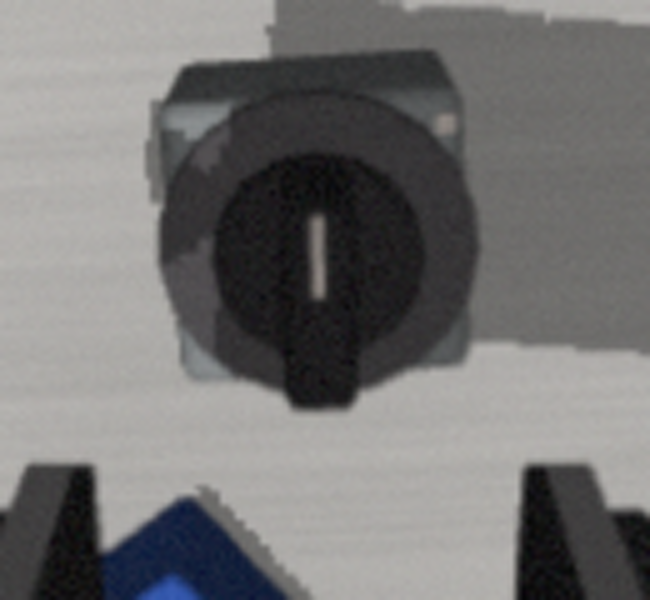

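```bash
python3 -c "
from h import *
import pickle
m=pickle.load(open('pics/w11.pkl','rb'))
for p,z in (((316,215),.094),((318,298),.094),((322,405),.094),((320,240),.052),((318,252),.064)):
  o,d=wray(uncrop(p,195,140,5),m);print(p,((o+d*(z-o[2])/d[2])*1e3).round(1))
plan((679,31,140,86.5),(679,31,78,86.5))"
```

```text
(316, 215) [661.   33.1  94. ]
(318, 298) [676.8  32.7  94. ]
(322, 405) [698.1  32.4  94. ]
(320, 240) [678.7  33.3  52. ]
(318, 252) [677.5  32.8  64. ]
t 21.1 tcp [663.6  30.1 208.8] yaw 87.0 w 0.04478124531746184 F [-0.  -1.3  0.7]
(679, 31, 140, 86.5) lin [  1.7  68.8 -15.5] dr [-0.003  0.009 -0.   ]
(679, 31, 78, 86.5) lin [  1.7 130.8 -15.6] dr [-0.003  0.009 -0.   ]
```

>>> drive_tool --rows '[{"linear": [2,15,-8],"dr": [-0.003,-0.01,0],"hand": 45},{"linear": [2,45,-15],"dr": [-0.003,-0.017,0],"hand": 45},{"linear": [2,80,-15],"dr": [-0.003,-0.017,0],"hand": 45},{"linear": [2,110,-15],"dr": [-0.003,-0.017,0],"hand": 45},{"linear": [2,126,-15],"dr": [-0.003,-0.017,0],"hand": 45},{"linear": [2,131,-15],"dr": [-0.003,-0.017,0],"hand": 45},{"linear": [2,131,-15],"dr": [-0.003,-0.017,0],"hand": 45}]' --squeeze 25

```text
t: 21.8
ee_pos: [0.6776, 0.0307, 0.0767]
ee_rot: [[0.036, -0.002, -0.999], [0.999, -0.0, 0.036], [-0.0, -1.0, 0.002]]
force: [1.1, -0.8, 0.1]
gripper_width: 0.0452
```

>>> drive_tool --rows '[{"linear": [0,0,0],"dr": [0,0,0],"hand": 25},{"linear": [0,0,0],"dr": [0,0,0],"hand": 15},{"linear": [0,0,0],"dr": [0,0,0],"hand": 8},{"linear": [0,0,0],"dr": [0,0,0],"hand": 8},{"linear": [0,0,0],"dr": [0,0,0],"hand": 8},{"linear": [0,0,0],"dr": [0,0,0],"hand": 8}]'

```text
t: 22.4
ee_pos: [0.6784, 0.0315, 0.0783]
ee_rot: [[0.036, 0.001, -0.999], [0.999, 0.001, 0.036], [0.001, -1.0, -0.001]]
force: [-0.4, 4.8, 6.7]
gripper_width: 0.0133
```

```bash
python3 -c "
from h import *
im,m=wrist('w12');plan((678.5,32.3,78,30))"
```

```text
t 22.45 tcp [678.4  31.5  78.3] yaw 88.0 w 0.013271576579737975 F [-0.7  4.6  6. ]
(678.5, 32.3, 78, 30) lin [ 0.8  0.3 -0.1] dr [1.000e-03 1.011e+00 1.000e-03]
```

View pics/w12.png

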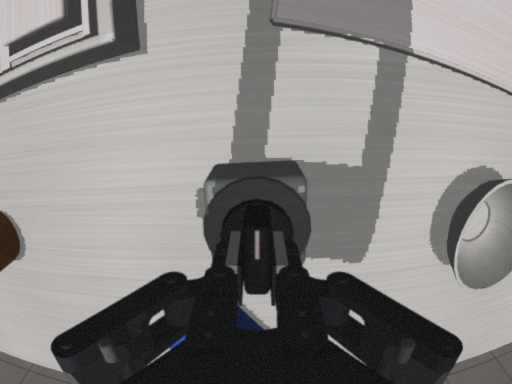

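Gripped on the bar (width 13.3). Turning clockwise, which is positive about tool y.

>>> drive_tool --rows '[{"linear": [0.8,0,0],"dr": [0,0.06,0],"hand": 8},{"linear": [0.8,0,0],"dr": [0,0.15,0],"hand": 8},{"linear": [0.8,0,0],"dr": [0,0.25,0],"hand": 8},{"linear": [0.8,0,0],"dr": [0,0.35,0],"hand": 8},{"linear": [0.8,0,0],"dr": [0,0.45,0],"hand": 8},{"linear": [0.8,0,0],"dr": [0,0.55,0],"hand": 8},{"linear": [0.8,0,0],"dr": [0,0.65,0],"hand": 8},{"linear": [0.8,0,0],"dr": [0,0.75,0],"hand": 8},{"linear": [0.8,0,0],"dr": [0,0.85,0],"hand": 8},{"linear": [0.8,0,0],"dr": [0,0.94,0],"hand": 8},{"linear": [0.8,0,0],"dr": [0,1.0,0],"hand": 8},{"linear": [0.8,0,0],"dr": [0,1.0,0],"hand": 8}]'

```text
t: 23.65
ee_pos: [0.6791, 0.033, 0.0784]
ee_rot: [[0.86, 0.003, -0.51], [0.51, 0.001, 0.86], [0.003, -1.0, -0.0]]
force: [2.6, 4.4, -1.5]
gripper_width: 0.0136
```

```bash
python3 -c "
from h import *
s=get_state();print(s['ft_torque']);plan((678.5,32.3,78,28))"
```

```text
[ 0.68893473 -0.39428632 -0.03559994]
t 23.65 tcp [679.1  33.   78.4] yaw 30.6 w 0.013626377405531978 F [ 2.6  4.4 -1.5]
(678.5, 32.3, 78, 28) lin [-0.9  0.4 -0.3] dr [0.    0.046 0.003]
```

>>> drive_tool --rows '[{"linear": [0,0,0],"dr": [0,0.025,0],"hand": 8},{"linear": [0,0,0],"dr": [0,0.045,0],"hand": 8},{"linear": [0,0,0],"dr": [0,0.05,0],"hand": 8},{"linear": [0,0,0],"dr": [0,0.05,0],"hand": 8}]'

```text
t: 24.05
ee_pos: [0.6791, 0.0331, 0.0784]
ee_rot: [[0.884, 0.003, -0.467], [0.467, 0.001, 0.884], [0.003, -1.0, -0.0]]
force: [1.5, 3.5, -0.1]
gripper_width: 0.0135
```

>>> drive_tool --rows '[{"linear": [0,0,0],"dr": [0,0,0],"hand": 20},{"linear": [0,0,0],"dr": [0,0,0],"hand": 35},{"linear": [0,0,0],"dr": [0,0,0],"hand": 45},{"linear": [0,0,0],"dr": [0,0,0],"hand": 45},{"linear": [0,-15,0],"dr": [0,0,0],"hand": 45},{"linear": [0,-50,0],"dr": [0,0,0],"hand": 45},{"linear": [0,-95,0],"dr": [0,0,0],"hand": 45},{"linear": [0,-130,0],"dr": [0,0,0],"hand": 45},{"linear": [0,-150,0],"dr": [0,0,0],"hand": 45},{"linear": [0,-160,0],"dr": [0,0,0],"hand": 45}]'

```text
t: 25.05
ee_pos: [0.6798, 0.0327, 0.2429]
ee_rot: [[0.884, 0.009, -0.467], [0.467, 0.0, 0.884], [0.008, -1.0, -0.004]]
force: [0.5, -0.3, -1.0]
gripper_width: 0.0451
```

```bash
python3 -c "
from h import *
im,m=wrist('w13');t=read_camera('top')[:,:,::-1];s=read_camera('scene')[:,:,::-1]
cv2.imwrite('pics/top13.png',t);cv2.imwrite('pics/scene13.png',s);plan((679,33,230,28))
cv2.imwrite('pics/s13c.png',cv2.resize(s[150:310,70:290],None,fx=3.5,fy=3.5,interpolation=cv2.INTER_CUBIC))"
```

```text
t 25.2 tcp [678.7  32.8 238.8] yaw 27.8 w 0.045098993378129046 F [-0.3  0.   0.2]
(679, 33, 230, 28) lin [0.3 8.8 0. ] dr [ 0.001 -0.003  0.004]
```

View pics/w13.png

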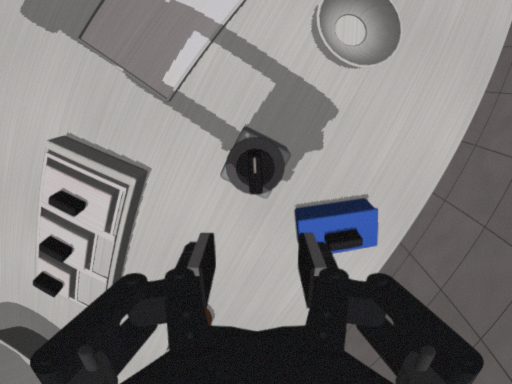

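View pics/top13.png

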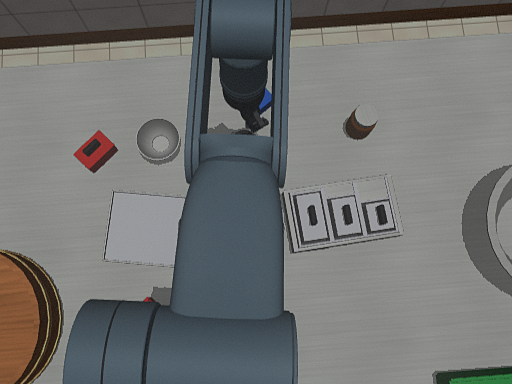

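View pics/s13c.png

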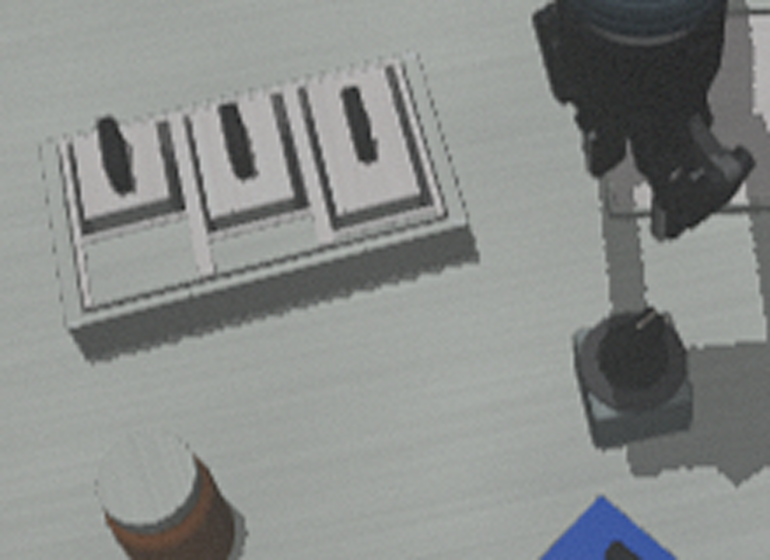

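The tins sit centred in their pockets, and the bowl and jar are unmoved. The switch line in the wrist view, (255,155)–(256,172), is parallel to the tool axis (yaw 27.8°, 60.2° clockwise of the start). The arm is clear, so I'm handing in.

```bash
python3 -c "
from workcell import *
print(job_done())"
```

```text
the job is handed in; nothing more can be done
None
```

The job is handed in. All three tins are in their matching compartments, and I then turned the switch clockwise to on. The robot's clock read about 25 s, and the hand-in reported no verdict.

- **Tins:** The small, medium and large tins each touched down 14 mm above the height they were picked at, which is exactly the difference between the tray and compartment floors. I released each of them only after that contact. Final pictures show the lids centred in their pockets with gaps all round.
- **Switch:** The gripper turned 60.2° from its starting angle, and the white line stayed parallel to it afterwards. That should put the switch at its stop, but I saw no clear rise in force there.
- **Everything else:** The bowl and jar look unmoved, and I didn't reach for the red or blue look-alikes. The arm ended about 0.15 m above the switch, touching nothing.

**Checks that disagreed slightly:**
- **Lid heights:** the two fixed cameras put the lids at about 50 mm, against 54 mm expected.
- **Compartment rims:** they measured about 54.5 mm, against 56 mm.
- **Switch axis:** the fixed cameras and the wrist camera differed by about 2 mm.
- **Finger contact:** while gripping, the fingers pressed on the lids with about 6 N, higher up than the given tool length implies. I allowed for this on the switch.

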